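# Take the ring clamp off its bayonet bench mount

### The arm

A 6-joint arm with a two-finger parallel gripper is mounted at the origin on the work surface. World frame = base frame: x ahead of the robot, y to its left, z up, the work surface at z = 0. Lengths are in m, angles in rad, forces in N, time in s.
With the tool pointing down it reaches from about 0.35 to 0.775 m from the base axis. Payload 7.3 kg.
Tool frame: the origin (TCP) lies between the finger pads, 19 mm behind the fingertips; this is the grasp point; z points along the fingers, y is the line along which they close (so a half turn about z gives the same grasp; the last joint's range is limited). The gripper opens to 92 mm and grips with 3 to 60 N. Pads are 19 mm wide; open, the fingers measure 130 mm over their backs; the gripper's body (75 mm by 190 mm) begins 47 mm behind the grasp point.
Start: joints at [-1.248, 0.342, 1.524, -0, 1.275, -0.146], TCP at [0.237, -0.468, 0.246] pointing down, gripper open.
Joint ranges: [-2.53, 2.53], [-0.77, 2.02], [0.04, 2.7], [-1, 4.14], [0.28, 2.66], [-3.11, 3.11]. Speed limits (rad/s): [2.57, 2.57, 3.14, 3.14, 3.14, 3.14].

### API

Orientations are given as [roll, pitch, yaw] about the fixed x, y, z axes, in that order (R = Rz(yaw) Ry(pitch) Rx(roll)).
In Python, from cell import * gives the robot as it stands.
- The arm moves only by the tool arm_command, never from a script. Its arguments are lists of equal length, an entry for each row: "xyz": the shift along the world's x, y, z in mm, a list of three; "spin": the turn about the world's z in degrees. In form: {"xyz": [[tx, ty, tz], ...], "spin": [spin, ...]}. A call has 1 to 20 rows; each row shifts and turns the commanded pose from where the row before left it; what a row does not reach is not made up. A row lasts 1/10 s, in which the tool goes at most 50 mm and 8.59 degrees, less where a joint would pass 70% of its speed; a pose out of reach is approached as far as the arm can. A call with a gripper value outside its range is refused whole. "jaw" is the opening, from -1 (shut) to 1 (fully open), set as the call begins (left out, the last holds). The fingers move at their own pace and stop on an object; "squeeze" is the grip in N (left out, the last holds). Time passes only in rows, so rows that do not move let the fingers close. It gives the time, the measured TCP pose, the force, the opening and the grip force at its end, in the units of the state.
- observe(): the state, without advancing time (a new reading comes with each control period).
- read_camera(name): name is "side" or "top" or "wrist"; returns a dict with "img" (480x640x3 uint8, red, green, blue), "depth" (480x640 float32, m along the optical axis (not along the pixel's ray), 0 where there is no reading), "fx", "fy", "cx", "cy" (pixels), "dist_coeffs" ([k1, k2, p1, p2, k3] as OpenCV has them; the pictures are not rectified), "world_from_camera" (4x4, takes a point from camera to world coordinates). Camera axes: x right, y up, looking along -z (the intrinsics and any distortion apply to the point x, -y, -z); pixel columns grow to the right and rows downward; lengths in m; the calibration is good to about 2 mm. A picture is of the moment at which its call begins.
- hand_in(): hands the job in; it is judged then, once.
The state is a dict: "time": time; "qpos": joint angles; "qvel": joint speeds; "joint_efforts": joint torques, N m; "tool_pos": TCP position; "tool_rot": TCP orientation; "contact_force": force on the tool from outside, world axes, zero at the start; "torque": the same for the moment, N m; "opening": finger opening in m; "grip_force": force on a finger pad.
Only numpy, scipy, OpenCV 4.12 (cv2) and the standard library are available. Lean on these libraries where they do the work, as an engineer would, in place of code of your own. Each camera call takes 0.05 s, during which the arm holds its last target. There are 200 camera calls.

### The job

Take the ring clamp off its bench mount: press the mount's release button fully down (it stays down), turn the clamp counter-clockwise seen from above, about a quarter turn and gently, until you feel it meet its stop, then lift it straight off. Stand it gently upright near the middle of the square steel bench block and let go. Do not force the clamp or the button, and leave the pliers, the honing stone and the jar where they are.

Things in the scene. Friction and masses are not known exactly. Their poses are not given: they have to be found in the camera images.
- mount: Fixed bench mount: dark steel plate 104 x 156 x 21.5 mm with an aluminium housing ring (88 mm across, top 46 mm above the table) and a round boss (34 mm across, top 36 mm above the table) for the release button, 72 mm from the ring's axis on the mount's +y side. Origin on the ring's axis at table height, z up. Nothing may press on mount or button by the robot with over 25 N.
- bayonet (a point): On the ring's axis, 45 mm above the table; axes as the mount's. Fixed collar inside the ring; a flange with two slots holds the clamp's lugs. The slots lie 68 to 96 deg counter-clockwise from the mount's x axis (and half a turn on): they differ each run, are not reported and are hidden by the clamp. A hard stop ends the turn where lugs and slots line up; lugs pass only within about 4 deg.
- release_button (a joint): Travel of the button in m: 0 = fully up, 0.009 = fully down on its bottom (the cap is cushioned: it gives 1 mm per 5 N). Starts at 0 to 0.002. Slides straight down against about 4 N of drag and stays where it is left (no return spring). Until it is past about 0.0065 its lock pin lets the clamp turn no more than some 13 deg.
- button_top (a point): centre of the flat top face of the round steel release button, 22 mm across; moves with the button; 50 mm above the table at travel 0, 41 mm at full travel, up to 4 mm lower while pressed.
- ring_clamp: Ring clamp, 0.2 to 0.45 kg, 68 mm tall. Origin: centre of the underside of its round spigot (31 mm across, 24 mm high), z up. Above it an aluminium disc 60 mm across (24 to 32 mm up), then wooden jaws forming a bar 50 mm long (along x), 18 mm wide (y), 32 to 64 mm up. In the mount: on its axis, origin 24 mm above the table, x axis 9 to 14 deg counter-clockwise from the mount's.
- clamp_foot (a point): Same point and axes as the clamp's origin. Two bayonet lugs on the spigot along +x and -x: 10 mm wide, reaching 22.5 mm from the axis, 2 to 9 mm up. A spring below pushes up with about 8 N, so the clamp drags a little while turning (under 0.1 N m); at the stop, 54 to 87 deg on, torque climbs steeply (about 0.1 N m per deg). Clamp against mount: at most 42 N, all contacts added.
- clamp_grip (a point): Grip point on the clamp's axis, 52 mm above its underside; axes as the clamp's. Grip across y (18 mm wide, flat). With the TCP at this height the fingertips are about 1 mm above the disc; 2 mm higher is safer.
- bench_block: Fixed square steel bench block 110 x 110 mm, 25 mm high, flat top; origin at the centre of its underside on the table.
- pliers: bystander: blue-handled pliers lying on the bench, about 140 mm long
- honing_stone: bystander: grey honing stone 120 x 42 x 18 mm lying flat
- flux_jar: bystander: amber glass jar with a steel lid, 52 mm across, 70 mm high; origin under its centre
Not all that is in view belongs to the job. Of the things like the mount, leave any that is yellow; of the rest the smaller one is meant.

How it is judged:
By the outcome, as a careful person would: the job done as asked, in the order asked, and still so for the second after the job is handed in, with the robot touching nothing.
It also fails if it takes over 72 s, if anything falls off the work surface, if the arm or the gripper's body presses on something with over 40 N, if the wrist force passes 120 N, or if a joint passes its speed limit or range.

## Working session

There is one attempt and no reset: what is moved stays moved. The work goes in short steps, Python scripts to look and compute and a tool call to move; the robot and the scene stay as the last step left them, time stands still between calls to the robot, and variables do not carry over. Pictures are saved under pics/ and viewed, at most 10 in all, crops included, and the job is handed in when it is done.

Besides the shell and the picture viewer there is one more tool, called after "Request:" in YAML: its name, and indented under it one key for each argument. arm_command: Moves the arm, as the interface text tells. Its arguments: {"type":"object","properties":{"xyz":{"type":"array","items":{"type":"array","items":{"type":"number"}}},"spin":{"type":"array","items":{"type":"number"}},"jaw":{"type":"number"},"squeeze":{"type":"number"}},"required":["xyz","spin"]}

```bash
mkdir -p pics
cat > h.py <<'E'
from cell import *
import numpy as np, cv2
def grab(n,tag=None):
    c=read_camera(n)
    np.savez(f'{n}.npz',**{k:np.array(v) for k,v in c.items()})
    if tag: cv2.imwrite(f'pics/{tag}.png',c['img'][:,:,::-1])
    return c
def load(n): return dict(np.load(f'{n}.npz'))
def rays(c,uv):
    K=np.array([[c['fx'],0,c['cx']],[0,c['fy'],c['cy']],[0,0,1]],float)
    p=cv2.undistortPoints(np.array(uv,float).reshape(-1,1,2),K,np.array(c['dist_coeffs'],float)).reshape(-1,2)
    T=np.array(c['world_from_camera']); d=np.c_[p[:,0],-p[:,1],-np.ones(len(p))]
    return T[:3,3],d@T[:3,:3].T
def onplane(c,uv,z):
    o,d=rays(c,uv); return o+d*((z-o[2])/d[:,2])[:,None]
def cloud(c):
    v,u=np.mgrid[:480,:640]; o,d=rays(c,np.c_[u.ravel(),v.ravel()])
    return (o+d*np.array(c['depth']).reshape(-1,1)).reshape(480,640,3)
E
python3 - <<'E'
from h import *
a=grab('top','top0');b=grab('side','side0');s=observe();print(s['time'],s['tool_pos'],s['tool_rot'],s['contact_force'],s['opening'])
for c in(a,b):print(np.round(c['world_from_camera'],3).tolist(),c['fx'],c['dist_coeffs'])
E
```

```text
0.1 [ 0.23711127 -0.46804571  0.24491758] [-3.14024382e+00 -1.80583368e-04  4.68780407e-01] [-0.66929775  0.09727628  1.06128595] 0.09194167476172085
[[-0.025, 0.992, -0.124, 0.372], [-0.999, -0.027, -0.018, -0.092], [-0.021, 0.123, 0.992, 1.191], [0.0, 0.0, 0.0, 1.0]] 583.1044237842729 [0.01999746 0.         0.         0.         0.        ]
[[0.97, 0.129, -0.208, 0.244], [-0.244, 0.548, -0.8, -1.1], [0.01, 0.827, 0.562, 0.825], [0.0, 0.0, 0.0, 1.0]] 533.2895769449972 [0.00524517 0.         0.         0.         0.        ]
```

View pics/top0.png

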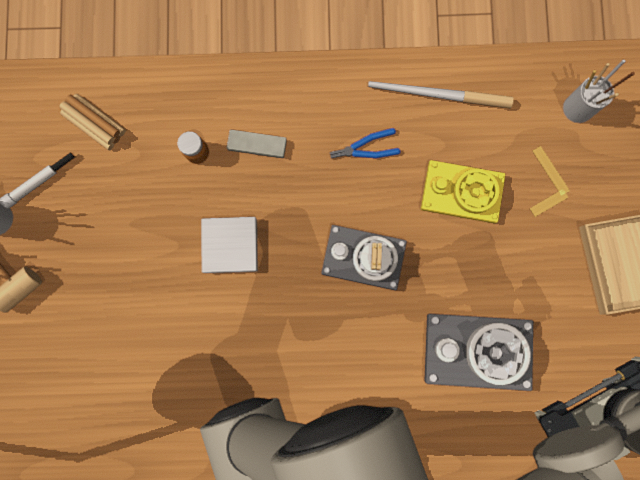

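View pics/side0.png

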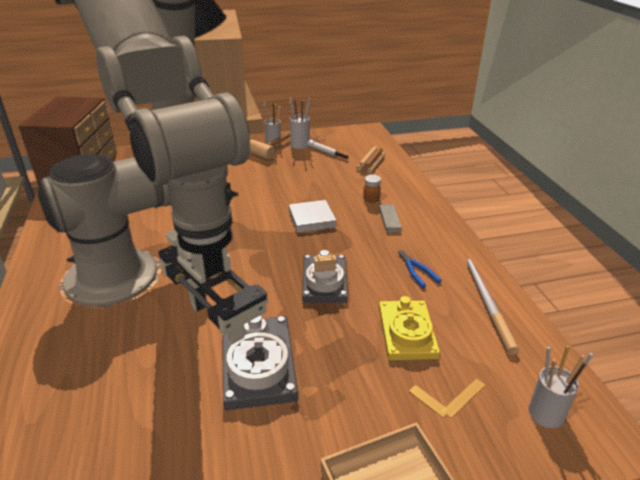

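Top view: the target mount has its clamp at (375,258) and its button at (340,251), and the block is at (229,245). The yellow mount at (463,190) and the larger dark one at (480,350) are decoys.

Run:
```python
from h import *
c=load('top');P=cloud(c);img=c['img'];hsv=cv2.cvtColor(img,cv2.COLOR_RGB2HSV)
def roi(m,u0,u1,v0,v1):
    r=np.zeros_like(m);r[v0:v1,u0:u1]=m[v0:v1,u0:u1];return r
def rect(m,z,name):
    m=m.astype(np.uint8);k,_=cv2.findContours(m,0,1);k=max(k,key=cv2.contourArea)
    q=onplane(c,k.reshape(-1,2),z); r=cv2.minAreaRect((q[:,:2]*1000).astype(np.float32));print(name,r,len(k)); return r
Z=P[:,:,2]
print('table z',np.median(Z[280:300,330:400]))
# block
m=roi(Z>0.018,190,270,205,285);rect(m,.025,'block')
# plate: dark
g=img.max(2).astype(int)
m=roi((Z>0.012),315,415,215,295);rect(m,.0215,'plate')
# ring
m=roi((Z>0.04)&(Z<.052),350,402,230,285);k=np.argwhere(m)[:,::-1];
kk,_=cv2.findContours(m.astype(np.uint8),0,1);kk=max(kk,key=cv2.contourArea);q=onplane(c,kk.reshape(-1,2),.046)
print('ring',cv2.minEnclosingCircle((q[:,:2]*1000).astype(np.float32)))
m=roi(Z>.043,325,352,235,265);q=P[m];print('button',np.median(q,0),q[:,2].max(),m.sum())
kk,_=cv2.findContours(m.astype(np.uint8),0,1);kk=max(kk,key=cv2.contourArea);q=onplane(c,kk.reshape(-1,2),.049);print(cv2.minEnclosingCircle((q[:,:2]*1000).astype(np.float32)))
m=roi(Z>.075,350,402,230,285);q=P[m];print('bar',q.mean(0),m.sum(),q[:,2].max());rect(m,.088,'bar')
cv2.imwrite('pics/crop.png',cv2.resize(img[215:300,310:415,::-1],None,fx=6,fy=6,interpolation=cv2.INTER_CUBIC))
```

```text
table z 0.0010728843831779855
block ((527.2019653320312, 130.2122802734375), (110.12332153320312, 112.07410430908203), 0.10474923998117447) 213
plate ((494.6292419433594, -142.57901000976562), (155.69338989257812, 105.0207748413086), 76.17835998535156) 246
ring ((489.20697021484375, -163.7908172607422), 43.91883087158203)
button [ 0.5057508  -0.09430286  0.04896823] 1.1910092253184463 99
((506.0063781738281, -94.23234558105469), 10.808039665222168)
bar [ 0.48392432 -0.16055265  0.13347935] 265 1.1910092253184463
bar ((489.7406921386719, -163.42959594726562), (17.084136962890625, 49.723445892333984), 87.93672943115234) 67
```

View pics/crop.png

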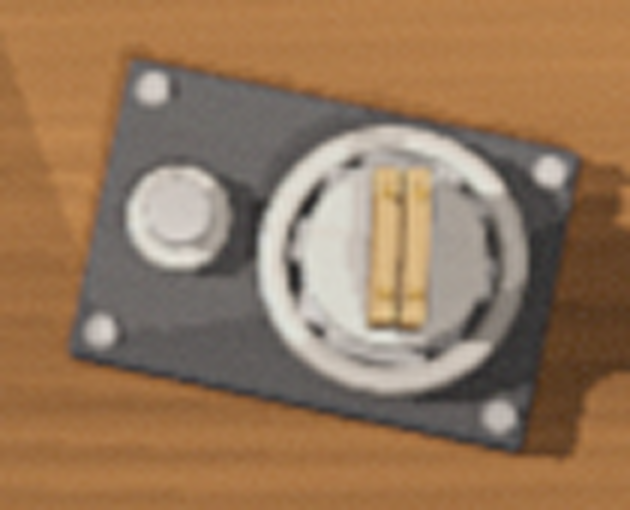

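Crop: the button is up on the left and the clamp bar is nearly parallel to world x. The mount is at (489.3, -163.7) mm with yaw about -13.6°. The clamp yaw is about -2° and the button is at (506, -94) mm.

Request:
arm_command:
  xyz:
    - [22,31,-8]
    - [22,31,-8]
    - [22,31,-8]
    - [22,31,-8]
    - [22,31,-8]
    - [22,31,-8]
    - [22,31,-8]
    - [22,31,-8]
    - [22,31,-8]
    - [22,31,-8]
    - [22,31,-8]
    - [27,33,-8]
    - [0,0,0]
    - [0,0,0]
  spin: [-2.4,-2.4,-2.4,-2.4,-2.4,-2.4,-2.4,-2.4,-2.4,-2.4,-2.4,-2.4,0,0]
  jaw: -1
  squeeze: 15

```text
time: 1.5
tool_pos: [0.5061, -0.0936, 0.1489]
tool_rot: [-3.142, 0.002, -0.031]
contact_force: [0.8, -0.5, 0.8]
opening: 0.0005
grip_force: 0.0
```

Run:
```python
from h import *
c=grab('wrist','w1');s=observe();print(s['time'],s['tool_pos'],s['tool_rot'],s['contact_force'],s['opening'],s['qpos'])
```

```text
1.55 [ 0.5057703  -0.09441259  0.14922304] [ 3.14142448e+00  1.17402097e-03 -3.26995075e-02] [-0.29414201 -0.00971298 -0.72826383] 0.0007505156912591669 [-3.33290818e-01  4.23642412e-01  1.68979995e+00 -5.93120225e-04
  1.02922196e+00  1.27051093e+00]
```

View pics/w1.png

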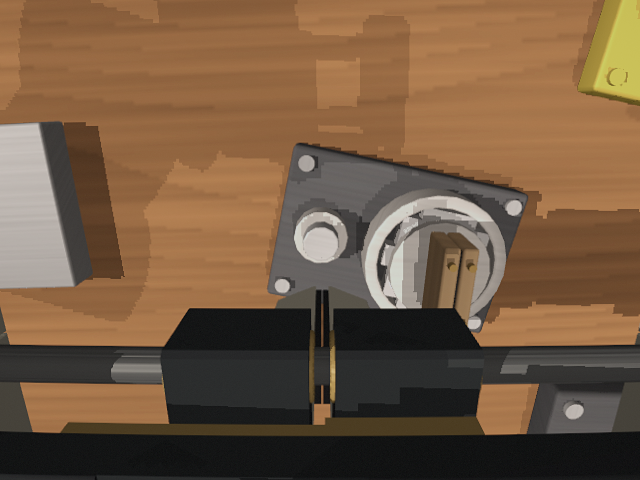

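Wrist view: the button is centred at about (320,240), in line with the fingers. The ring sits to its right at (435,255), and the path is clear.

Request:
arm_command:
  xyz:
    - [0,0,-25]
    - [0,0,-25]
    - [0,0,-20]
    - [0,0,-5]
    - [0,0,-2]
    - [0,0,-2]
    - [0,0,-2]
    - [0,0,-1]
    - [0,0,-1]
    - [0,0,-1]
    - [0,0,-1]
    - [0,0,-1]
    - [0,0,-1]
    - [0,0,0]
  spin: [0,0,0,0,0,0,0,0,0,0,0,0,0,0]

```text
time: 2.95
tool_pos: [0.5065, -0.0945, 0.0625]
tool_rot: [3.141, -0.001, -0.034]
contact_force: [-0.0, -2.7, 3.8]
opening: 0.0003
grip_force: 1.6
```

Run:
```python
from h import *
c=load('wrist')
print('btn',onplane(c,[[320,237]],.049)*1000)
```

```text
btn [[514.01318411 -92.29965926  49.        ]]
```

Request:
arm_command:
  xyz:
    - [0,0,-1]
    - [0,0,-1]
    - [0,0,0]
  spin: [0,0,0]

```text
time: 3.25
tool_pos: [0.5065, -0.0945, 0.0605]
tool_rot: [3.141, -0.001, -0.034]
contact_force: [0.9, -2.9, 3.6]
opening: 0.0006
grip_force: 1.6
```

Request:
arm_command:
  xyz:
    - [0,0,-1]
    - [0,0,-1]
    - [0,0,0]
  spin: [0,0,0]

```text
time: 3.55
tool_pos: [0.5065, -0.0945, 0.0587]
tool_rot: [3.141, -0.001, -0.034]
contact_force: [1.5, -2.2, 6.4]
opening: 0.0002
grip_force: 3.1
```

Request:
arm_command:
  xyz:
    - [0,0,-1]
    - [0,0,-0.5]
    - [0,0,0]
  spin: [0,0,0]

```text
time: 3.85
tool_pos: [0.5066, -0.0945, 0.0578]
tool_rot: [3.141, -0.001, -0.034]
contact_force: [-0.6, -2.7, 10.9]
opening: 0.0002
grip_force: 5.4
```

Request:
arm_command:
  xyz:
    - [0,0,5]
    - [0,0,25]
    - [0,0,40]
    - [0,0,20]
    - [-6,-23,0]
    - [-6,-23,0]
    - [-5,-23,0]
    - [0,0,0]
  spin: [0,0,0,0,0,0,0,0]
  jaw: 0.2

```text
time: 4.65
tool_pos: [0.488, -0.1647, 0.1463]
tool_rot: [-3.141, 0.002, -0.036]
contact_force: [0.8, 0.9, -0.3]
opening: 0.0548
grip_force: 0.0
```

Run:
```python
from h import *
c=grab('wrist','w2');t=grab('top');s=observe();print(s['time'],s['tool_pos'],s['tool_rot'],s['contact_force'],s['opening'])
print(np.round(c['world_from_camera'],3).tolist())
T=np.array(c['world_from_camera']);P=cloud(c);print(np.isnan(P).any())
m=(P[:,:,2]>.08)&(P[:,:,2]<.094)&(np.abs(P[:,:,0]-.49)<.06)&(np.abs(P[:,:,1]+.164)<.05)
h=cv2.cvtColor(np.array(c['img']),cv2.COLOR_RGB2HSV)
m&=(h[:,:,1]>70)
v,u=np.nonzero(m);print(len(u),u.min(),u.max(),v.min(),v.max(),P[m].mean(0),cv2.minAreaRect((P[m][:,:2]*1000).astype(np.float32)))
```

```text
4.75 [ 0.48850042 -0.16282511  0.14633645] [-3.14006242e+00  2.02556746e-03 -3.51187317e-02] [-0.16386455  1.15261128  0.05596035] 0.055037983174497714
[[-0.036, 0.955, 0.294, 0.568], [-0.999, -0.035, -0.012, -0.167], [-0.001, -0.295, 0.956, 0.284], [0.0, 0.0, 0.0, 1.0]]
False
3214 299 337 215 312 [ 0.49440005 -0.16250167  0.08667956] ((492.6681213378906, -162.3768768310547), (17.8194522857666, 50.41281509399414), 85.57164764404297)
```

View pics/w2.png

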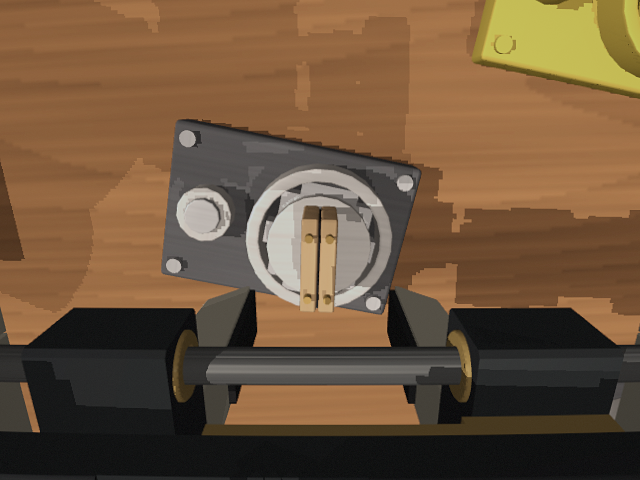

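Wrist view: the button at (203,213) is down. The bar spans (300–337, 207–312), midway between the open fingers. Next I lower onto it and close gently.

Request:
arm_command:
  xyz:
    - [1.5,0.5,-20]
    - [0,0,-25]
    - [0,0,-15]
    - [0,0,-6]
    - [0,0,-2]
    - [0,0,0]
    - [0,0,0]
  spin: [-1,0,0,0,0,0,0]

```text
time: 5.45
tool_pos: [0.4912, -0.1628, 0.0798]
tool_rot: [3.141, -0.001, -0.051]
contact_force: [0.5, 0.1, 0.6]
opening: 0.0551
grip_force: 0.0
```

Request:
arm_command:
  xyz:
    - [0,0,0]
    - [0,0,0]
    - [0,0,0]
    - [0,0,0]
    - [0,0,0]
    - [0,0,0]
    - [0,0,0]
    - [0,0,0]
  spin: [0,0,0,0,0,0,0,0]
  jaw: -1
  squeeze: 6

```text
time: 6.25
tool_pos: [0.4907, -0.1628, 0.0791]
tool_rot: [3.142, 0.0, -0.051]
contact_force: [-0.2, -0.1, 0.9]
opening: 0.018
grip_force: 6.0
```

```bash
cat > st.py <<'E'
from cell import *
import numpy as np
s=observe();np.set_printoptions(precision=4,suppress=True)
for k in('time','tool_pos','tool_rot','contact_force','torque','opening','grip_force'):print(k,s[k])
E
python3 st.py
```

```text
time 6.25
tool_pos [ 0.4907 -0.1628  0.0791]
tool_rot [ 3.1416  0.     -0.0514]
contact_force [-0.1839 -0.058   0.8799]
torque [ 0.1469  0.0853 -0.1122]
opening 0.01796419829778006
grip_force 5.955850705504417
```

Request:
arm_command:
  xyz:
    - [0,0,0]
    - [0,0,0]
    - [0,0,0]
  spin: [0,0,0]
  squeeze: 25

```text
time: 6.55
tool_pos: [0.4907, -0.1629, 0.0791]
tool_rot: [3.141, 0.0, -0.051]
contact_force: [-0.2, -0.0, 1.2]
opening: 0.0179
grip_force: 24.9
```

```bash
python3 st.py
```

```text
time 6.55
tool_pos [ 0.4907 -0.1629  0.0791]
tool_rot [ 3.1415  0.     -0.0512]
contact_force [-0.1704 -0.0169  1.1916]
torque [0.1356 0.0732 0.0033]
opening 0.017873439555418442
grip_force 24.88344132900238
```

Request:
arm_command:
  xyz:
    - [0,0,0]
    - [0,0,0]
    - [0,0,0]
    - [0,0,0]
    - [0,0,0]
    - [0,0,0]
    - [0,0,0]
  spin: [3,3,3,3,3,3,0]

```text
time: 7.25
tool_pos: [0.4908, -0.1631, 0.0791]
tool_rot: [3.141, -0.0, 0.263]
contact_force: [-0.1, -0.2, 0.2]
opening: 0.018
grip_force: 24.9
```

```bash
python3 st.py
```

```text
time 7.25
tool_pos [ 0.4908 -0.1631  0.0791]
tool_rot [ 3.1412 -0.0002  0.2633]
contact_force [-0.1287 -0.2019  0.2155]
torque [-0.0427 -0.0062  0.0148]
opening 0.018038671943293304
grip_force 24.883832037448883
```

Request:
arm_command:
  xyz:
    - [0,0,0]
    - [0,0,0]
    - [0,0,0]
    - [0,0,0]
    - [0,0,0]
    - [0,0,0]
    - [0,0,0]
    - [0,0,0]
    - [0,0,0]
    - [0,0,0]
    - [0,0,0]
  spin: [3,3,3,3,3,3,3,3,3,3,0]

```text
time: 8.35
tool_pos: [0.4909, -0.163, 0.0791]
tool_rot: [3.141, -0.0, 0.786]
contact_force: [0.6, -0.1, 0.8]
opening: 0.018
grip_force: 24.9
```

```bash
python3 st.py
```

```text
time 8.35
tool_pos [ 0.4909 -0.163   0.0791]
tool_rot [ 3.141  -0.      0.7856]
contact_force [ 0.5734 -0.0916  0.7689]
torque [-0.0959 -0.0401  0.0787]
opening 0.01797276504485874
grip_force 24.88278955221176
```

Request:
arm_command:
  xyz:
    - [0,0,0]
    - [0,0,0]
    - [0,0,0]
    - [0,0,0]
    - [0,0,0]
  spin: [1.5,1.5,1.5,1.5,0]

```text
time: 8.85
tool_pos: [0.4908, -0.1629, 0.0791]
tool_rot: [3.141, -0.0, 0.892]
contact_force: [0.6, -1.3, 0.7]
opening: 0.018
grip_force: 24.9
```

```bash
python3 st.py
```

```text
time 8.85
tool_pos [ 0.4908 -0.1629  0.0791]
tool_rot [ 3.1412 -0.      0.8921]
contact_force [ 0.6119 -1.2955  0.7409]
torque [-0.1545 -0.1713 -0.0129]
opening 0.01799443879885093
grip_force 24.882524013519287
```

Request:
arm_command:
  xyz:
    - [0,0,0]
    - [0,0,0]
    - [0,0,0]
  spin: [1.5,1.5,0]

```text
time: 9.15
tool_pos: [0.4908, -0.1629, 0.0791]
tool_rot: [3.141, -0.0, 0.945]
contact_force: [0.3, -1.2, 0.8]
opening: 0.0176
grip_force: 24.9
```

```bash
python3 st.py | grep -E "rot|torq"
```

```text
tool_rot [ 3.1412 -0.      0.9447]
torque [-0.2027 -0.2385 -0.031 ]
```

Request:
arm_command:
  xyz:
    - [0,0,0]
    - [0,0,0]
    - [0,0,0]
  spin: [1.5,1.5,0]

```text
time: 9.45
tool_pos: [0.4909, -0.1629, 0.0791]
tool_rot: [3.141, -0.0, 0.997]
contact_force: [1.8, -1.1, 0.4]
opening: 0.0182
grip_force: 24.9
```

```bash
python3 st.py | grep -E "rot|torq"
```

```text
tool_rot [ 3.1411 -0.0001  0.9971]
torque [-0.2482 -0.3424 -0.0879]
```

Request:
arm_command:
  xyz:
    - [0,0,0]
    - [0,0,0]
    - [0,0,0]
  spin: [1,1,0]

```text
time: 9.75
tool_pos: [0.4909, -0.1629, 0.0791]
tool_rot: [3.141, -0.0, 1.032]
contact_force: [2.4, -1.8, 1.6]
opening: 0.0182
grip_force: 24.9
```

```bash
python3 st.py | grep -E "rot|torq"
```

```text
tool_rot [ 3.141  -0.0001  1.0315]
torque [-0.2561 -0.4423 -0.0632]
```

Request:
arm_command:
  xyz:
    - [0,0,0]
    - [0,0,0]
    - [0,0,0]
  spin: [1,1,0]

```text
time: 10.05
tool_pos: [0.4909, -0.1629, 0.0791]
tool_rot: [3.141, -0.0, 1.067]
contact_force: [2.1, -1.5, 1.5]
opening: 0.018
grip_force: 24.9
```

```bash
python3 st.py | grep -E "rot|torq"
```

```text
tool_rot [ 3.1409 -0.      1.0665]
torque [-0.2983 -0.5386 -0.025 ]
```

Request:
arm_command:
  xyz:
    - [0.4,-0.3,0]
    - [0,0,0]
    - [0,0,0]
  spin: [0,1,1]

```text
time: 10.35
tool_pos: [0.491, -0.1631, 0.0791]
tool_rot: [-3.141, -0.0, 1.102]
contact_force: [0.8, -0.6, 2.3]
opening: 0.0179
grip_force: 24.9
```

```bash
python3 st.py | grep -E "rot|torq"
```

```text
tool_rot [-3.1414 -0.      1.1021]
torque [-0.1509 -0.2569 -0.0771]
```

Request:
arm_command:
  xyz:
    - [0,0,0]
    - [0,0,0]
    - [0,0,0]
  spin: [1,1,0]

```text
time: 10.65
tool_pos: [0.491, -0.1631, 0.0791]
tool_rot: [-3.141, 0.0, 1.136]
contact_force: [0.3, -0.1, 3.0]
opening: 0.0182
grip_force: 24.9
```

```bash
python3 st.py | grep -E "rot|torq"
```

```text
tool_rot [-3.1415  0.      1.1364]
torque [-0.0448 -0.2056 -0.016 ]
```

Request:
arm_command:
  xyz:
    - [0,0,0]
    - [0,0,0]
    - [0,0,0]
  spin: [1,1,0]

```text
time: 10.95
tool_pos: [0.4911, -0.1632, 0.0791]
tool_rot: [-3.142, 0.0, 1.171]
contact_force: [0.9, -0.2, 4.9]
opening: 0.018
grip_force: 24.9
```

```bash
python3 st.py | grep -E "rot|torq"
```

```text
tool_rot [-3.1415  0.0001  1.1713]
torque [-0.091  -0.123  -0.0255]
```

Request:
arm_command:
  xyz:
    - [0,0,0]
    - [0,0,0]
    - [0,0,0]
  spin: [1,1,0]

```text
time: 11.25
tool_pos: [0.4911, -0.1632, 0.0791]
tool_rot: [-3.142, 0.0, 1.206]
contact_force: [1.2, 0.3, 4.7]
opening: 0.0185
grip_force: 24.9
```

```bash
python3 st.py | grep -E "rot|torq"
```

```text
tool_rot [-3.1416  0.      1.2062]
torque [-0.0071 -0.0807 -0.0424]
```

Request:
arm_command:
  xyz:
    - [0,0,0]
    - [0,0,0]
    - [0,0,0]
  spin: [1,1,0]

```text
time: 11.55
tool_pos: [0.4911, -0.1632, 0.0791]
tool_rot: [3.142, 0.0, 1.242]
contact_force: [-0.6, 0.4, 4.9]
opening: 0.0176
grip_force: 24.9
```

```bash
python3 st.py | grep -E "rot|torq"
```

```text
tool_rot [3.1416 0.0001 1.2416]
torque [-0.0577 -0.0754  0.0014]
```

Request:
arm_command:
  xyz:
    - [0,0,0]
    - [0,0,0]
    - [0,0,0]
  spin: [1,1,0]

```text
time: 11.85
tool_pos: [0.4911, -0.1632, 0.0791]
tool_rot: [3.141, 0.0, 1.276]
contact_force: [0.5, 0.3, 5.1]
opening: 0.0179
grip_force: 24.9
```

```bash
python3 st.py | grep -E "rot|torq"
```

```text
tool_rot [3.1415 0.     1.2764]
torque [-0.0425 -0.0857 -0.0141]
```

Request:
arm_command:
  xyz:
    - [0,0,0]
    - [0,0,0]
    - [0,0,0]
  spin: [1,1,0]

```text
time: 12.15
tool_pos: [0.4912, -0.1632, 0.0791]
tool_rot: [3.141, 0.0, 1.311]
contact_force: [0.0, -0.3, 4.0]
opening: 0.0176
grip_force: 24.9
```

```bash
python3 st.py | grep -E "rot|torq"
```

```text
tool_rot [3.1414 0.0001 1.3114]
torque [-0.028  -0.1024 -0.0237]
```

Request:
arm_command:
  xyz:
    - [0,0,0]
    - [0,0,0]
    - [0,0,0]
  spin: [1,1,0]

```text
time: 12.45
tool_pos: [0.4915, -0.1632, 0.0791]
tool_rot: [3.141, -0.0, 1.345]
contact_force: [1.7, 0.4, 4.8]
opening: 0.0178
grip_force: 24.9
```

```bash
python3 st.py | grep -E "rot|torq"
```

```text
tool_rot [ 3.1407 -0.      1.3455]
torque [ 0.0001 -0.3603 -0.1378]
```

Request:
arm_command:
  xyz:
    - [0,0,0]
    - [0,0,0]
  spin: [1,0]

```text
time: 12.65
tool_pos: [0.4916, -0.1632, 0.0791]
tool_rot: [3.14, -0.0, 1.363]
contact_force: [2.9, 0.2, 4.2]
opening: 0.018
grip_force: 25.0
```

```bash
python3 st.py | grep -E "rot|torq"
```

```text
tool_rot [ 3.1404 -0.0001  1.3628]
torque [ 0.0487 -0.7378 -0.2624]
```

Request:
arm_command:
  xyz:
    - [0,0,0]
    - [0,0,0]
  spin: [1,0]

```text
time: 12.85
tool_pos: [0.4915, -0.1632, 0.0792]
tool_rot: [3.14, -0.0, 1.38]
contact_force: [4.0, 1.1, 4.0]
opening: 0.0177
grip_force: 25.3
```

```bash
python3 st.py | grep -E "rot|torq"
```

```text
tool_rot [ 3.1405 -0.0001  1.3799]
torque [ 0.0879 -0.8789 -0.4995]
```

The stop is met: torque climbed to 0.26, then 0.5 N m. I'll back off the excess and lift slowly.

Request:
arm_command:
  xyz:
    - [0,0,0]
    - [0,0,0]
    - [0,0,0]
  spin: [-1.5,-1,0]

```text
time: 13.15
tool_pos: [0.4914, -0.1633, 0.0792]
tool_rot: [3.141, 0.0, 1.336]
contact_force: [4.8, 0.2, 5.0]
opening: 0.0177
grip_force: 24.9
```

```bash
python3 st.py
```

```text
time 13.15
tool_pos [ 0.4914 -0.1633  0.0792]
tool_rot [3.1408 0.0003 1.3356]
contact_force [4.8417 0.1693 4.9584]
torque [ 0.1263 -0.9056  0.0487]
opening 0.017722439656507317
grip_force 24.888263046741486
```

Request:
arm_command:
  xyz:
    - [0,0,1]
    - [0,0,1]
    - [0,0,1]
    - [0,0,0]
  spin: [0,0,0,0]

```text
time: 13.55
tool_pos: [0.4912, -0.1632, 0.0819]
tool_rot: [3.141, 0.0, 1.336]
contact_force: [5.0, -1.0, 2.0]
opening: 0.0178
grip_force: 24.9
```

```bash
python3 st.py
```

```text
time 13.55
tool_pos [ 0.4912 -0.1632  0.0819]
tool_rot [3.1413 0.0001 1.3361]
contact_force [ 4.9512 -1.0169  1.9623]
torque [-0.0325 -1.0857 -0.0988]
opening 0.01781712272659655
grip_force 24.89241063594818
```

Request:
arm_command:
  xyz:
    - [0.6,0,0]
    - [0,0,1]
    - [0,0,1]
    - [0,0,0]
  spin: [0,0,0,0]

```text
time: 13.95
tool_pos: [0.4913, -0.1631, 0.0837]
tool_rot: [-3.141, 0.0, 1.336]
contact_force: [4.6, -1.7, -1.8]
opening: 0.0178
grip_force: 24.9
```

Request:
arm_command:
  xyz:
    - [0,0,1]
    - [0,0,1]
    - [0,0,1]
    - [0,0,1]
    - [0,0,0]
  spin: [0,0,0,0,0]

```text
time: 14.45
tool_pos: [0.4912, -0.1631, 0.088]
tool_rot: [-3.14, 0.0, 1.336]
contact_force: [0.4, -2.4, -3.1]
opening: 0.0183
grip_force: 24.9
```

```bash
python3 st.py
```

```text
time 14.45
tool_pos [ 0.4912 -0.1631  0.088 ]
tool_rot [-3.1403  0.0001  1.3364]
contact_force [ 0.4053 -2.4387 -3.0674]
torque [-0.5287 -0.2025  0.0408]
opening 0.018322522682791206
grip_force 24.88246500492096
```

Request:
arm_command:
  xyz:
    - [0,-0.4,1]
    - [0,0,2]
    - [0,0,2]
    - [0,0,2]
    - [0,0,2]
    - [0,0,0]
  spin: [0,0,0,0,0,0]

```text
time: 15.05
tool_pos: [0.4919, -0.1635, 0.0974]
tool_rot: [3.141, 0.0, 1.336]
contact_force: [0.0, 0.3, -2.7]
opening: 0.0177
grip_force: 24.9
```

Request:
arm_command:
  xyz:
    - [0,0,3]
    - [0,0,4]
    - [0,0,6]
    - [0,0,10]
    - [0,0,20]
    - [0,0,10]
    - [0,0,0]
    - [0,0,0]
  spin: [0,0,0,0,0,0,0,0]

```text
time: 15.85
tool_pos: [0.4916, -0.1635, 0.15]
tool_rot: [3.141, 0.0, 1.336]
contact_force: [-0.3, -0.1, -3.2]
opening: 0.0179
grip_force: 24.9
```

```bash
python3 - <<'E'
from h import *
grab('wrist');c=grab('side','s1')
cv2.imwrite('pics/s1c.png',cv2.resize(c['img'][160:330,150:410,::-1],None,fx=3,fy=3))
E
python3 st.py
```

```text
time 15.95
tool_pos [ 0.4913 -0.1633  0.1493]
tool_rot [-3.1403 -0.0003  1.3362]
contact_force [-0.5268 -1.2588 -2.5424]
torque [-0.0206  0.0232  0.0172]
opening 0.017875200799030776
grip_force 24.88193392753601
```

View pics/s1c.png

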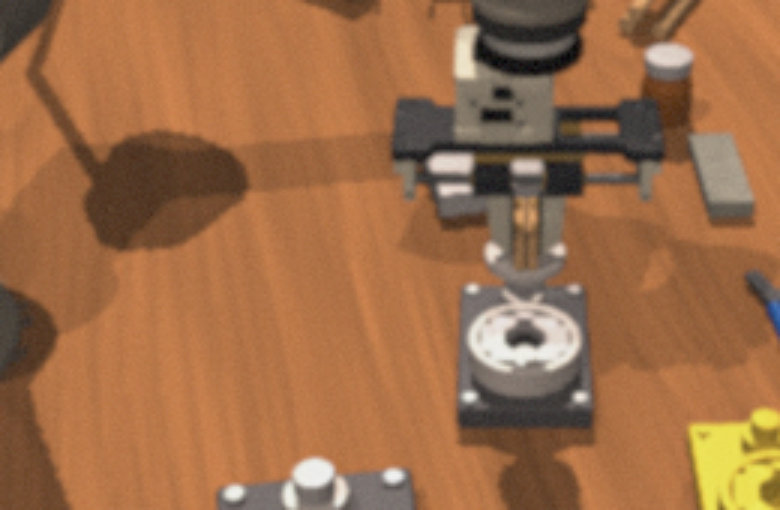

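The clamp is held clear of the mount. I'll move it over the block.

Request:
arm_command:
  xyz:
    - [1,8,0]
    - [3,20,0]
    - [4,30,0]
    - [4,35,0]
    - [5,40,0]
    - [5,40,0]
    - [4,40,0]
    - [4,35,0]
    - [3,25,0]
    - [3,15,0]
    - [0,5,0]
    - [0,0,0]
    - [0,0,-20]
    - [0,0,-20]
    - [0,0,-15]
    - [0,0,-6]
    - [0,0,0]
  spin: [0,0,0,0,0,0,0,0,0,0,0,0,0,0,0,0,0]

```text
time: 17.65
tool_pos: [0.5273, 0.1284, 0.0884]
tool_rot: [-3.14, 0.001, 1.335]
contact_force: [-0.4, 0.2, -3.3]
opening: 0.018
grip_force: 24.9
```

Request:
arm_command:
  xyz:
    - [0,0,-2]
    - [0,0,-1]
    - [0,0,-1]
    - [0,0,-1]
    - [0,0,-1]
    - [0,0,0]
  spin: [0,0,0,0,0,0]

```text
time: 18.25
tool_pos: [0.5277, 0.1295, 0.083]
tool_rot: [-3.142, 0.0, 1.336]
contact_force: [0.2, -0.6, -2.7]
opening: 0.0179
grip_force: 24.9
```

```bash
python3 st.py
```

```text
time 18.25
tool_pos [0.5277 0.1295 0.083 ]
tool_rot [-3.1416  0.0001  1.3363]
contact_force [ 0.2078 -0.6401 -2.7035]
torque [-0.0201  0.0334  0.0564]
opening 0.017905921055324767
grip_force 24.881930351257324
```

Request:
arm_command:
  xyz:
    - [0,0,-0.5]
    - [0,0,-0.5]
    - [0,0,-0.5]
    - [0,0,-0.5]
    - [0,0,0]
  spin: [0,0,0,0,0]

```text
time: 18.75
tool_pos: [0.5277, 0.1294, 0.081]
tool_rot: [-3.142, 0.0, 1.336]
contact_force: [-0.5, 0.1, -1.3]
opening: 0.0178
grip_force: 24.9
```

Request:
arm_command:
  xyz:
    - [0,0,-0.5]
    - [0,0,-0.5]
    - [0,0,0]
  spin: [0,0,0]

```text
time: 19.05
tool_pos: [0.5278, 0.1294, 0.0801]
tool_rot: [3.141, -0.0, 1.336]
contact_force: [-0.7, 0.4, -2.2]
opening: 0.0177
grip_force: 24.9
```

Request:
arm_command:
  xyz:
    - [0,0,-0.5]
    - [0,0,0]
  spin: [0,0]

```text
time: 19.25
tool_pos: [0.5278, 0.1294, 0.0801]
tool_rot: [3.141, -0.0, 1.336]
contact_force: [-1.6, 0.2, 3.1]
opening: 0.0178
grip_force: 24.9
```

```bash
python3 st.py|grep con
```

```text
contact_force [-1.6163  0.1949  3.0855]
```

Request:
arm_command:
  xyz:
    - [0,0,-0.5]
    - [0,0,0]
  spin: [0,0]

```text
time: 19.45
tool_pos: [0.5278, 0.1295, 0.08]
tool_rot: [3.141, -0.0, 1.336]
contact_force: [-3.9, -0.4, 8.4]
opening: 0.0177
grip_force: 24.9
```

The clamp is seated on the block. I'll relieve the load and release.

Request:
arm_command:
  xyz:
    - [0,0,0.6]
    - [0,0,0]
    - [0,0,0]
  spin: [0,0,0]
  squeeze: 5

```text
time: 19.75
tool_pos: [0.5278, 0.1294, 0.08]
tool_rot: [3.141, -0.0, 1.336]
contact_force: [-2.0, -0.7, 5.3]
opening: 0.0177
grip_force: 5.0
```

Request:
arm_command:
  xyz:
    - [0,0,0]
    - [0,0,0]
    - [0,0,0]
    - [0,0,0]
    - [0,0,0]
    - [0,0,0]
  spin: [0,0,0,0,0,0]
  jaw: 0

```text
time: 20.35
tool_pos: [0.5277, 0.1294, 0.0796]
tool_rot: [3.142, 0.0, 1.336]
contact_force: [-1.1, 0.2, -0.4]
opening: 0.0457
grip_force: 0.0
```

Request:
arm_command:
  xyz:
    - [0,0,5]
    - [0,0,15]
    - [0,0,25]
    - [0,0,30]
    - [0,0,30]
    - [-20,-30,20]
    - [-20,-40,0]
    - [-20,-40,0]
    - [-20,-40,0]
    - [0,0,0]
    - [0,0,0]
    - [0,0,0]
  spin: [0,0,0,0,0,0,0,0,0,0,0,0]

```text
time: 21.55
tool_pos: [0.4482, -0.0201, 0.205]
tool_rot: [3.141, -0.0, 1.337]
contact_force: [-0.5, 1.0, -1.0]
opening: 0.0457
grip_force: 0.0
```

```bash
python3 - <<'E'
from h import *
c=grab('top');b=grab('side')
cv2.imwrite('pics/end.png',np.vstack([cv2.resize(c['img'][120:300,150:420,::-1],(540,360)),cv2.resize(b['img'][170:290,250:460,::-1],(540,220))]))
P=cloud(c);Z=P[:,:,2];m=np.zeros_like(Z,bool);m[205:285,190:270]=(Z>.08)[205:285,190:270]&(Z<.1)[205:285,190:270];print(P[m].mean(0),m.sum())
m=np.zeros_like(Z,bool);m[240:262,330:350]=True;print('button z',np.sort(Z[m])[-60:][::10])
E
python3 st.py
```

```text
[0.52925429 0.14479201 0.08921476] 102
button z [0.53568488 0.53645339 0.53795166 0.53993431 0.54152325 0.54322805]
time 21.65
tool_pos [ 0.4482 -0.0197  0.2047]
tool_rot [ 3.1413 -0.0002  1.3379]
contact_force [ 0.5594 -0.1859  0.6397]
torque [ 0.0211 -0.0557 -0.0319]
opening 0.04601748175021451
grip_force 0.0
```

View pics/end.png

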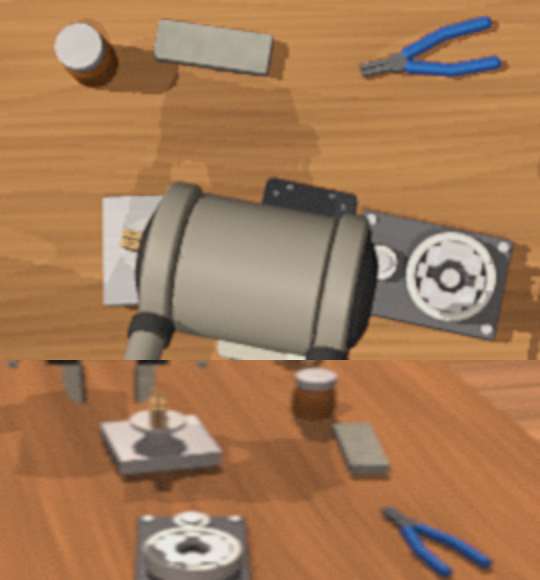

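The clamp stands upright near the middle of the block (side crop, about (158,430)). The mount's ring is empty, its button is down, and the bystanders haven't moved. The arm is clear.

```bash
python3 -c "
from cell import *
print(hand_in())"
```

```text
the job is handed in; nothing more can be done
None
```

The ring clamp is off its mount and standing upright, released, near the middle of the bench block, and the job is handed in at about 22 s; the hand-in returned no verdict.

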